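# Check the gas-filter plate against the light panel

### The job

Check the filter against the light: lift the filter box's hinged flap by its bar until it stands open past upright, then draw the filter plate hidden underneath straight up out of its slot by its tab. Hold the plate upright about 7 cm in front of the middle of the light panel's white face, flat side parallel to the panel, with nothing touching the panel, and finish while still holding it there motionless in the gripper. Leave the flap standing open and do not disturb the sample pieces or the jar.

Things in the scene. Friction and masses are not known exactly. Their poses are not given: they have to be found in the camera images.
- filter_box: fixed grey metal box with vents, 160 (x) x 180 (y) x 130 mm tall. Origin: centre of its underside. The flap opens on its own -x side, hinge on its +x top edge. Under the flap: an open recess (148 x 168 mm) down to a black block, top 72 mm above the origin, with a slot along x (97 long, 12 wide, 60 deep) holding the filter plate; over 70 mm free on both flat sides of its tab.
- flap (a joint): angle of the flap (160 x 180 x 8 mm), rad: 0 closed, grows as its -x edge rises, 1.57 upright, stop at 1.9. Stiff friction hinge: it stays at any angle it is left; about 3 N at the bar moves it. May start slightly ajar.
- flap_bar (a point): centre of the flap's steel bar handle: round, diameter 10 mm, along y (parallel to the hinge), 90 mm between its two posts, centre line 40 mm off the flap's outer face. Flap closed: 48 mm above the hinge point and 145 mm to its -x side. Axes turn with the flap.
- flap_hinge (a point): point on the hinge axis in the middle of the flap's width, at its underside; the axis is y. By the joint angle about it, the bar moves up, then over to +x. Axes turn with the flap.
- filter_tab (a point): centre of the filter plate's pull tab: aluminium block 36 (x) x 12 (y) x 35 mm tall on the middle of the plate's top edge, hidden under the flap at first, its top 13 mm below the box's rim. Grip it across its 12 mm (y); z up.
- filter_center (a point): centre of the plate's mesh part, 52.5 mm below the tab's centre: aluminium frame with steel mesh, 90 (x) x 8 (y) x 70 mm tall, about 0.16 kg with tab (varies). y is the normal of its flat sides, z points to the tab. In the slot its lower edge is 12 mm above the table; it must rise 120 mm to clear the box.
- panel_face (a point): centre of the white face of the upright light panel, 85 mm above the table. x points level out of the face, y along it, z up. Panel 200 wide (y), 20 thick, from 20 to 150 mm above the table, fixed, on a 12 mm tall foot that sticks out 20 mm in front of the face.
- brass_sample: bystander: brass cylinder, diameter 40, 32 mm tall; origin at its underside's centre
- steel_sample: bystander: steel disc, diameter 48, 18 mm tall; origin at its underside's centre
- jar: bystander: closed amber glass jar, diameter 54, 75 mm tall; origin at its underside's centre
- light_panel: the whole light panel (black upright frame with a white face); origin on the table below the middle of its face, axes as panel_face
- filter: the filter plate as a whole; origin at the middle of its lower edge, 87.5 mm below the tab's centre, axes as filter_center

How it is judged:
On the way, in this order (a step that is already met when the one before it is completed fails the run):
1. the flap is lifted open while the plate is still in its slot (value of joint flap above 1.35 rad and z of filter_center in the frame of filter_box below 0.08 m), for 0.2 s.
2. the plate is drawn up clear of the box in the gripper (z of filter_center in the frame of filter_box above 0.168 m and contact force between filter and the fingers above 0.5 N and contact force between filter and filter_box below 0.1 N), for 0.2 s.
At the end, for the whole second after the job is handed in: Plate held still (under 2 cm/s) in the fingers, mesh centre 35-110 mm before the panel face, within 35 mm sideways and in height of its centre, upright and parallel to it within 0.2 rad, touching neither box nor panel; flap beyond 1.35 rad; each bystander within 30 mm of its start (x of filter_center in the frame of panel_face between 0.035 and 0.11 m and y of filter_center in the frame of panel_face between -0.035 and 0.035 m and z of filter_center in the frame of panel_face between -0.035 and 0.035 m and angle between the y axis of filter_center and the x axis of panel_face, either way round below 0.2 rad and angle between filter_center's own z axis and vertical below 0.2 rad and contact force between filter and the fingers above 0.5 N and contact force between filter and filter_box below 0.1 N and contact force between filter and light_panel below 0.1 N and linear speed of filter below 0.02 m/s and value of joint flap above 1.35 rad and distance of each of brass_sample, steel_sample, jar from where it was at the start of the episode below 0.03 m); the arm keeps its last pose, push and grip.
It fails at once if the light panel is struck by the plate or the robot (contact force between filter and light_panel above 1 N or contact force between light_panel and the arm above 1 N or contact force between light_panel and the fingers above 1 N).
It fails at once if a sample piece or the jar is knocked away (distance of any of brass_sample, steel_sample, jar from where it was at the start of the episode above 0.03 m).
It also fails if it takes over 59 s, if anything falls off the work surface, if the arm or the gripper's body presses on something with over 40 N, if the wrist force passes 120 N, or if a joint passes its speed limit or range.

### The arm

A 6-joint arm with a two-finger parallel gripper is mounted at the origin on the work surface. World frame = base frame: x ahead of the robot, y to its left, z up, the work surface at z = 0. Lengths are in m, angles in rad, forces in N, time in s.
With the tool pointing down it reaches from about 0.35 to 0.975 m from the base axis. Payload 4.9 kg.
Tool frame: the origin (TCP) lies between the finger pads; the fingertips stand 22 mm ahead of it and the grasp point (between the pads) lies 3 mm ahead of it; z points along the fingers, y is the line along which they close (so a half turn about z gives the same grasp; the last joint's range is limited). The gripper opens to 85 mm and grips with 20 to 120 N. Pads are 22 mm wide; open, the fingers measure 114 mm over their backs; the gripper's body (76 mm by 85 mm) begins 54 mm behind the grasp point. The pads swing forward as they close: fully open they stand 13 mm farther back than shut.
Start: joints at [-1.273, 0.053, 1.613, -0, 1.476, -0.119], TCP at [0.253, -0.571, 0.253] pointing down, gripper open.
Joint ranges: [-3.01, 3.01], [-1.01, 2.22], [0.06, 2.58], [-1.02, 4.17], [0.09, 2.62], [-3.14, 3.14]. Speed limits (rad/s): [2.57, 2.57, 3.14, 3.14, 3.14, 3.14].

### API

Orientations are given as a unit quaternion [w, x, y, z].
In Python, from plant import state, grab_frame, get_calibration, job_done, recognise, regions_of gives the robot as it stands.
- The arm moves only by the tool apply_moves, never from a script. Its argument "targets" is a list of rows, each an object with "translation": the shift along the tool's x, y, z normalised to -1 to 1, where 1 is 100 mm, a list of three; "twist": the turn about the tool's z normalised to -1 to 1, where 1 is 0.1 rad; "hand": the opening, from 0 (shut) to 1 (fully open). A call has 1 to 8 rows; each row shifts and turns the commanded pose from where the row before left it, along the tool's axes as they then stand; what a row does not reach is not made up. A row lasts 1/10 s, in which the tool goes at most 50 mm and 8.59 degrees, less where a joint would pass 70% of its speed; a pose out of reach is approached as far as the arm can. A call with a number of a shift or a turn outside -1 to 1 is refused whole. A call with a gripper value outside its range is refused whole. The fingers move at their own pace and stop on an object; the grip force is fixed at half the most. Time passes only in rows, so rows that do not move let the fingers close. It gives the time, the measured TCP pose, the force, the opening and the grip force at its end, in the units of the state.
- state(): the state, without advancing time (a new reading comes with each control period).
- grab_frame(name): name is "side" or "top" or "wrist"; returns the picture (420x560x3 uint8, red, green, blue); there is no depth.
- get_calibration(name): a dict with "camera_matrix" (3x3 intrinsics, pixels), "pose" (4x4, takes a point from camera to world coordinates). Camera axes: x right, y up, looking along -z (the intrinsics and any distortion apply to the point x, -y, -z); pixel columns grow to the right and rows downward; lengths in m; the calibration is good to about 2 mm. A picture is of the moment at which its call begins: read the wrist's pose just before it. get_calibration takes no time and is no camera call; for the wrist camera it gives the pose at the moment of the call.
- job_done(): hands the job in; it is judged then, once.
Trained networks look in the newest picture that a camera, given by its name, has taken for a name from the list of things; names that differ only in an ending like _2 or _b are one class to them, and where a whole thing is asked for, a point or a joint stands for the part that bears it (a point fixed in the world has none). Each returns a list of dicts, best first, with "score" (0 to 1); they miss things now and then, are a little off and sometimes report something else, mostly with a low value. They report only what shows in the picture. A call takes as long as a camera call.
- recognise(camera, query): "point" ([x, y, z] in m, in world coordinates, good to about 4 mm: the middle of the surface that is visible of it).
- regions_of(camera, query): "pixels" (420x560 bool, what is visible of it).
The state is a dict: "time": time; "joint_pos": joint angles; "joint_vel": joint speeds; "joint_efforts": joint torques, N m; "tool_pos": TCP position; "tool_rot": TCP orientation; "contact_force": force on the tool from outside, world axes, zero at the start; "ft_torque": the same for the moment, N m; "gripper_width": opening from 0.0 (shut) to 1.0 (fully open); "grasp_force": force on a finger pad.
Only numpy, scipy, OpenCV 4.12 (cv2) and the standard library are available. Lean on these libraries where they do the work, as an engineer would, in place of code of your own. Each camera call takes 0.05 s, during which the arm holds its last target. There are 200 camera calls.

## Working session

There is one attempt and no reset: what is moved stays moved. The work goes in short steps, Python scripts to look and compute and a tool call to move; the robot and the scene stay as the last step left them, time stands still between calls to the robot, and variables do not carry over. Pictures are saved under pics/ and viewed, at most 10 in all, crops included, and the job is handed in when it is done.

Besides the shell and the picture viewer there is one more tool, called after "Request:" as name(argument=value, ...) on one line, values as JSON. apply_moves: Moves the arm, as the interface text tells. Its arguments: {"type":"object","properties":{"targets":{"type":"array"}},"required":["targets"]}

```bash
mkdir -p pics; ls
python3 - <<'E'
from plant import *
import cv2,numpy as np
s=state();print({k:np.round(v,3).tolist() for k,v in s.items()})
ims=[]
for c in("top","side"):
    im=grab_frame(c);ims.append(im)
    K=get_calibration(c);print(c,np.round(K["camera_matrix"],1).tolist(),np.round(K["pose"],3).tolist())
    for q in("filter_box","flap","flap_bar","flap_hinge","panel_face","light_panel","brass_sample","steel_sample","jar"):
        try:
            r=recognise(c,q);print(q,[(np.round(d["point"],3).tolist(),round(d["score"],2)) for d in r[:2]])
        except Exception as e:print(q,e)
    cv2.imwrite(f"pics/{c}0.png",im[:,:,::-1])
E
```

```text
pics
{'time': 0.0, 'joint_pos': [-1.273, 0.053, 1.614, -0.0, 1.476, -0.119], 'joint_vel': [-0.001, 0.002, -0.0, -0.0, -0.001, 0.003], 'joint_efforts': [-0.0, -39.368, -37.018, -0.0, 0.007, -0.0], 'tool_pos': [0.253, -0.571, 0.252], 'tool_rot': [-0.001, 0.978, 0.207, -0.0], 'contact_force': [-0.067, 0.459, 0.094], 'ft_torque': [-0.022, 0.031, 0.057], 'grasp_force': 0.0, 'gripper_width': 0.998}
top [[462.5, 0.0, 276.2], [0.0, 462.5, 207.3], [0.0, 0.0, 1.0]] [[0.022, 0.986, -0.166, 0.399], [-0.999, 0.017, -0.031, -0.018], [-0.028, 0.167, 0.986, 1.205], [0.0, 0.0, 0.0, 1.0]]
filter_box [([0.518, 0.17, 0.144], 0.68)]
flap [([0.524, 0.178, 0.142], 0.84)]
flap_bar [([0.52, 0.174, 0.138], 0.61)]
flap_hinge [([0.522, 0.181, 0.14], 0.94)]
panel_face [([0.527, -0.142, 0.087], 0.8)]
light_panel [([0.528, -0.142, 0.094], 0.58)]
brass_sample [([0.475, 0.394, 0.033], 0.59)]
steel_sample [([0.502, -0.407, 0.02], 0.8)]
jar []
side [[502.5, 0.0, 281.4], [0.0, 502.5, 201.8], [0.0, 0.0, 1.0]] [[-0.954, 0.195, -0.228, 0.265], [-0.3, -0.59, 0.75, 1.065], [0.012, 0.784, 0.621, 1.013], [0.0, 0.0, 0.0, 1.0]]
filter_box [([0.515, 0.236, 0.14], 0.69)]
flap [([0.519, 0.194, 0.142], 0.62)]
flap_bar [([0.521, 0.193, 0.139], 0.84)]
flap_hinge [([0.522, 0.191, 0.14], 0.74), ([0.526, -0.109, 0.074], 0.68)]
panel_face [([0.526, -0.109, 0.072], 0.82)]
light_panel [([0.524, -0.109, 0.071], 0.96)]
brass_sample [([0.478, 0.419, 0.029], 0.8)]
steel_sample []
jar [([0.724, -0.0, 0.053], 0.61)]
```

View pics/top0.png

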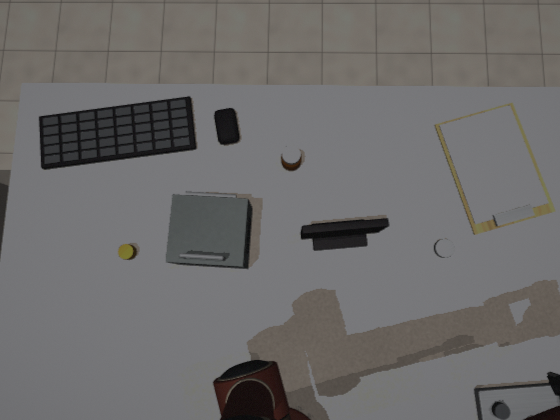

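View pics/side0.png

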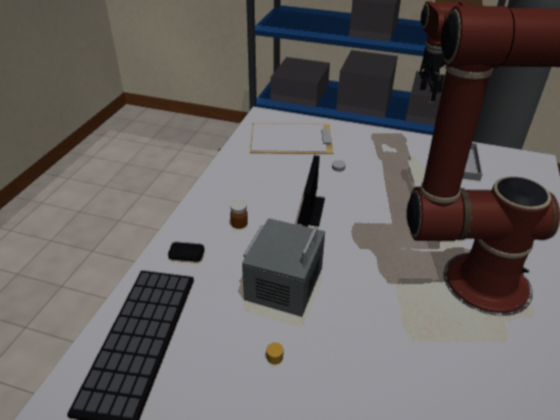

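The top view shows the box lid at about (173,196)-(250,199)-(248,268)-(167,263), the bar at (202,257) on the robot side and the jar at (291,157). The panel is at (345,228) with its foot, and so its face, towards the robot. Steel is at (444,248) and brass at (126,252).

```bash
cat > h.py <<'E'
from plant import *
import cv2,numpy as np
from scipy.spatial.transform import Rotation as R
def ray(c,uv,z,cal=None):
    k=cal or get_calibration(c);K=k["camera_matrix"];P=k["pose"]
    d=np.linalg.inv(K)@[uv[0],uv[1],1];d=P[:3,:3]@[d[0],-d[1],-d[2]]
    o=P[:3,3];return o+d*(z-o[2])/d[2]
def proj(c,p,cal=None):
    k=cal or get_calibration(c);P=k["pose"];q=P[:3,:3].T@(np.array(p)-P[:3,3])
    v=k["camera_matrix"]@[q[0],-q[1],-q[2]];return v[:2]/v[2]
def tool():
    s=state();q=s["tool_rot"];return np.array(s["tool_pos"]),R.from_quat([q[1],q[2],q[3],q[0]]).as_matrix()
E
python3 - <<'E'
from h import *
im=grab_frame("top");big=[]
for q,z in(("flap_bar",.178),("flap",.138),("filter_box",.138),("light_panel",.15)):
    for r in regions_of("top",q)[:2]:
        m=r["pixels"];rc=cv2.minAreaRect(np.argwhere(m)[:,::-1].astype(np.float32))
        b=cv2.boxPoints(rc);print(q,round(r["score"],2),m.sum(),b.round(0).tolist(),[ray("top",p,z)[:2].round(3).tolist() for p in b])
a=cv2.resize(im[180:280,150:290],None,fx=5,fy=5,interpolation=2);b=cv2.resize(im[200:260,290:400],None,fx=5,fy=5,interpolation=2)
a=a[:,:,::-1];b=b[:,:,::-1]
c=np.zeros((800,700,3),np.uint8);c[:500]=a;c[500:800,:550]=b
cv2.imwrite("pics/c1.png",cv2.resize(np.clip(c*1.6,0,255).astype(np.uint8),(525,600)))
E
```

```text
flap_bar 0.89 5223 [[166.0, 262.0], [171.0, 193.0], [248.0, 198.0], [243.0, 268.0]] [[0.445, 0.258], [0.602, 0.256], [0.592, 0.079], [0.436, 0.086]]
flap 0.61 5255 [[166.0, 262.0], [170.0, 194.0], [249.0, 198.0], [245.0, 267.0]] [[0.447, 0.27], [0.607, 0.269], [0.599, 0.081], [0.439, 0.086]]
filter_box 0.86 5973 [[165.0, 263.0], [171.0, 188.0], [254.0, 196.0], [248.0, 270.0]] [[0.444, 0.271], [0.62, 0.266], [0.605, 0.068], [0.431, 0.079]]
light_panel 0.78 1952 [[300.0, 223.0], [388.0, 216.0], [390.0, 245.0], [302.0, 251.0]] [[0.54, -0.039], [0.56, -0.24], [0.495, -0.244], [0.476, -0.045]]
```

View pics/c1.png

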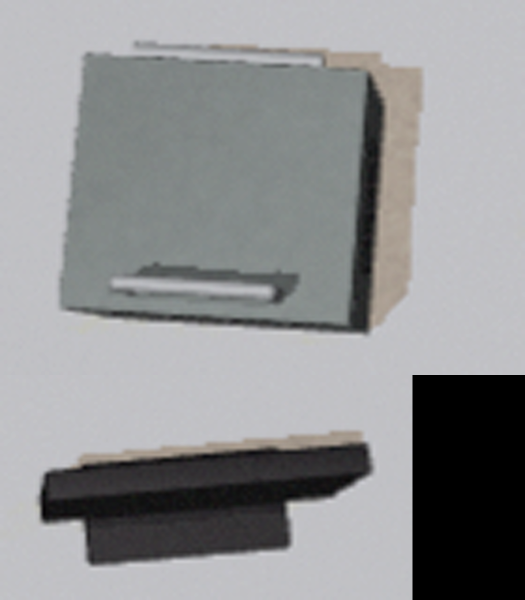

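The crop shows the lid corners clearly. The bar runs from (180,256) to (223,258). The panel's robot-facing side looks black, so I need to check which side is white.

Run:
```python
from h import *
f=lambda z,L:print(z,[ray("top",p,z)[:2].round(4).tolist() for p in L])
f(.138,[(172.1,194.1),(247.9,198.7),(243.3,267.2),(166.3,261.9)])
f(.178,[(179.9,255.7),(223.3,258.1)])
f(.15,[(302.5,225.9),(388.1,218.1),(302,231.2),(389.2,225.9)])
f(.02,[(301.2,238.7),(379,232)])
f(.012,[(314,250.1),(366.8,245.6)])
a=grab_frame("side");w=grab_frame("wrist");k=get_calibration("wrist");print(k["pose"].round(3).tolist(),k["camera_matrix"].round(0).tolist());print(tool()[1].round(3).tolist())
a=cv2.resize(a[130:270,200:380],(540,420),interpolation=2)
cv2.imwrite("pics/c2.png",np.clip(a[:,:,::-1]*1.5,0,255))
print(recognise("top","jar"))
s=lambda c,q:print(c,q,[(np.round(d["point"],3).tolist(),round(d["score"],2)) for d in recognise(c,q)[:2]])
s("side","jar")
```

```text
0.138 [[0.6062, 0.2637], [0.5981, 0.0835], [0.438, 0.0889], [0.4464, 0.2677]]
0.178 [[0.459, 0.2273], [0.4556, 0.1301]]
0.15 [[0.5344, -0.0453], [0.556, -0.2408], [0.5222, -0.0443], [0.5381, -0.243]]
0.02 [[0.518, -0.0458], [0.539, -0.2445]]
0.012 [[0.49, -0.0792], [0.5043, -0.2144]]
[[0.404, 0.865, 0.298, 0.328], [-0.915, 0.383, 0.131, -0.538], [-0.001, -0.325, 0.946, 0.374], [0.0, 0.0, 0.0, 1.0]] [[303.0, 0.0, 283.0], [0.0, 303.0, 205.0], [0.0, 0.0, 1.0]]
[[0.914, 0.405, -0.0], [0.405, -0.914, 0.0], [-0.0, -0.0, -1.0]]
[{'point': [0.7159, -0.019, 0.0712], 'score': 0.56}]
side jar [([0.726, 0.001, 0.049], 0.8)][ WARN:0@1.716] global loadsave.cpp:1063 imwrite_ Unsupported depth image for selected encoder is fallbacked to CV_8U.
```

View pics/c2.png

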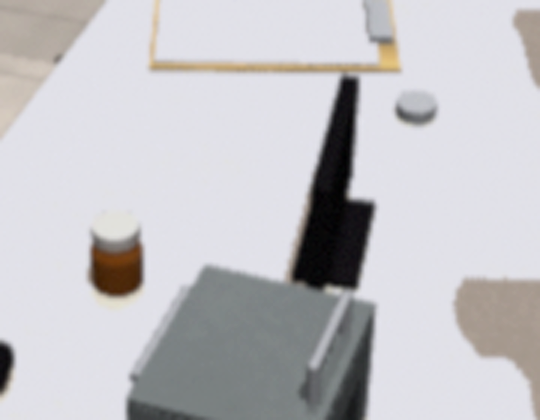

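The sliver is black and the foot sticks out about 30 mm on the robot side, so the white face may be on the far (+x) side. I'll fly the wrist camera past there to check.

Request:
apply_moves(targets=[{"translation":[0.38,-0.08,-0.08],"twist":0,"hand":1},{"translation":[0.38,-0.08,-0.08],"twist":0,"hand":1},{"translation":[0.38,-0.08,-0.08],"twist":0,"hand":1},{"translation":[0.38,-0.08,-0.08],"twist":0,"hand":1},{"translation":[0.38,-0.08,-0.08],"twist":0,"hand":1},{"translation":[0.38,-0.08,-0.08],"twist":0,"hand":1},{"translation":[0.38,-0.08,-0.08],"twist":0,"hand":1},{"translation":[0.38,-0.08,-0.08],"twist":0,"hand":1}])

```text
time: 2.25
tool_pos: [0.5063, -0.3888, 0.3178]
tool_rot: [0.0, 0.978, 0.207, 0.0]
contact_force: [-0.3, -0.1, 0.0]
gripper_width: 1.003
grasp_force: 0.0
```

Request:
apply_moves(targets=[{"translation":[0.38,-0.08,-0.08],"twist":0,"hand":1},{"translation":[0.38,-0.08,-0.08],"twist":0,"hand":1},{"translation":[0.38,-0.08,-0.08],"twist":0,"hand":1},{"translation":[0.38,-0.08,-0.08],"twist":0,"hand":1},{"translation":[0.38,-0.08,-0.08],"twist":0,"hand":1},{"translation":[0.38,-0.08,-0.08],"twist":0,"hand":1},{"translation":[0,0,0],"twist":0,"hand":1},{"translation":[0,0,0],"twist":0,"hand":1}])

```text
time: 3.05
tool_pos: [0.6945, -0.2532, 0.365]
tool_rot: [0.0, 0.978, 0.208, -0.0]
contact_force: [-0.4, -0.9, 0.1]
gripper_width: 0.999
grasp_force: 0.0
```

Run:
```python
from h import *
print(tool()[0].round(3))
k=get_calibration("wrist");w=grab_frame("wrist");cv2.imwrite("pics/w1.png",w[:,:,::-1])
np.save("w1pose.npy",k["pose"])
for q in("panel_face","light_panel","jar"):print(q,[(np.round(d["point"],3).tolist(),round(d["score"],2)) for d in recognise("wrist",q)[:2]])
for n,x in(("pts",[(.534,-.045,.15),(.556,-.241,.15),(.54,-.045,.02),(.56,-.241,.02)]),):print([proj("wrist",p).round(0).tolist() for p in x])
```

```text
[ 0.695 -0.253  0.365]
panel_face [([0.549, -0.136, 0.108], 0.79)]
light_panel []
jar [([0.73, -0.022, 0.071], 0.71)]
[[70.0, 227.0], [230.0, 270.0], [125.0, 192.0], [244.0, 227.0]]
```

View pics/w1.png

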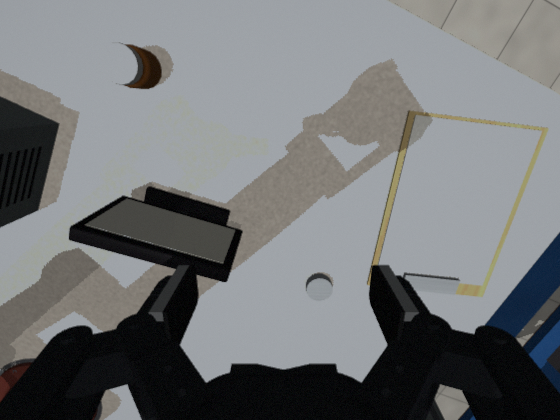

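The wrist view shows the white face at about (128,197)-(242,231)-(228,275)-(80,232) on the +x side with its foot beyond it at (185,203). So the plate goes behind the panel as seen from the robot. Now to the bar.

Request:
apply_moves(targets=[{"translation":[-0.035,-0.41,0],"twist":0,"hand":1},{"translation":[-0.035,-0.41,0],"twist":0,"hand":1},{"translation":[-0.035,-0.41,0],"twist":0,"hand":1},{"translation":[-0.035,-0.41,0],"twist":0,"hand":1},{"translation":[-0.035,-0.41,0],"twist":0,"hand":1},{"translation":[-0.035,-0.41,0],"twist":0,"hand":1},{"translation":[-0.035,-0.41,0],"twist":0,"hand":1},{"translation":[-0.035,-0.41,0],"twist":0,"hand":1}])

```text
time: 4.05
tool_pos: [0.5343, 0.0352, 0.3653]
tool_rot: [0.0, 0.979, 0.206, 0.0]
contact_force: [-0.3, 0.1, 1.5]
gripper_width: 1.007
grasp_force: 0.0
```

Request:
apply_moves(targets=[{"translation":[-0.035,-0.41,0],"twist":0,"hand":1},{"translation":[-0.035,-0.41,0],"twist":0,"hand":1},{"translation":[-0.035,-0.41,0],"twist":0,"hand":1},{"translation":[-0.035,-0.41,0],"twist":0,"hand":1},{"translation":[0,0,0],"twist":-1,"hand":1},{"translation":[0,0,0],"twist":-1,"hand":1},{"translation":[0,0,0],"twist":-1,"hand":1},{"translation":[0,0,0],"twist":-1,"hand":1}])

```text
time: 4.85
tool_pos: [0.4562, 0.1784, 0.3653]
tool_rot: [0.0, 0.917, 0.398, 0.0]
contact_force: [-0.9, 0.3, 0.1]
gripper_width: 1.002
grasp_force: 0.0
```

Request:
apply_moves(targets=[{"translation":[0,0,0.1],"twist":-1,"hand":1},{"translation":[0,0,0.1],"twist":-1,"hand":1},{"translation":[0,0,0.1],"twist":-1,"hand":1},{"translation":[0,0,0.1],"twist":-1,"hand":1},{"translation":[0,0,0.1],"twist":-1,"hand":1},{"translation":[0,0,0.1],"twist":-1,"hand":1},{"translation":[0,0,0.1],"twist":-1,"hand":1},{"translation":[0,0,0],"twist":-0.15,"hand":1}])

```text
time: 5.65
tool_pos: [0.4556, 0.1782, 0.2935]
tool_rot: [-0.001, 0.721, 0.693, -0.001]
contact_force: [-0.3, -0.2, -0.5]
gripper_width: 1.003
grasp_force: 0.0
```

Run:
```python
from h import *
p,M=tool();print(p.round(3),M.round(3).tolist())
w=grab_frame("wrist");cv2.imwrite("pics/w2.png",w[:,:,::-1])
for y in(.2273,.1301):print(proj("wrist",(.457,y,.178)).round(0))
for q in("flap_bar","flap_hinge"):print(q,[(np.round(d["point"],3).tolist(),round(d["score"],2)) for d in recognise("wrist",q)[:2]])
k=get_calibration("wrist");k["pose"]=np.load("w1pose.npy")
for z,L in((.15,[(70,235),(229,279)]),(.02,[(127,197),(242,231)])):print([ray("",q,z,k).round(4).tolist() for q in L])
```

```text
[0.456 0.178 0.293] [[0.04, 0.999, -0.003], [0.999, -0.04, -0.001], [-0.001, -0.003, -1.0]]
[284. 147.]
[288. 259.]
flap_bar [([0.521, 0.194, 0.139], 0.6)]
flap_hinge [([0.524, 0.192, 0.138], 0.67)]
[[0.5238, -0.0458, 0.15], [0.5443, -0.2436, 0.15]]
[[0.5332, -0.0492, 0.02], [0.5527, -0.2401, 0.02]]
```

View pics/w2.png

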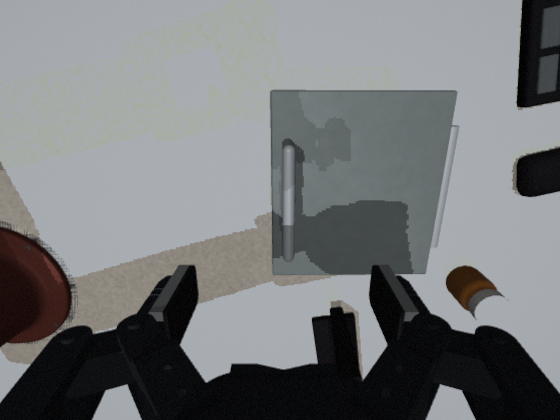

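The bar sits at column 288, rows 145–258, within 2 mm of where I predicted it. Descending to grip it.

Request:
apply_moves(targets=[{"translation":[0,0.03,0.3],"twist":0,"hand":1},{"translation":[0,0,0.3],"twist":0,"hand":1},{"translation":[0,0,0.3],"twist":0,"hand":1},{"translation":[0,0,0.23],"twist":0,"hand":1},{"translation":[0,0,0],"twist":0,"hand":1},{"translation":[0,0,0],"twist":0,"hand":0.4},{"translation":[0,0,0],"twist":0,"hand":0},{"translation":[0,0,0],"twist":0,"hand":0}])

```text
time: 6.6
tool_pos: [0.4607, 0.1793, 0.1845]
tool_rot: [0.001, 0.721, 0.693, 0.002]
contact_force: [-0.0, -0.0, 0.5]
gripper_width: 0.512
grasp_force: 0.0
```

Request:
apply_moves(targets=[{"translation":[0,0,0],"twist":0,"hand":0},{"translation":[0,0,0],"twist":0,"hand":0},{"translation":[0,0,0],"twist":0,"hand":0},{"translation":[0,0,0],"twist":0,"hand":0}])

```text
time: 7.0
tool_pos: [0.4591, 0.1792, 0.1824]
tool_rot: [-0.0, 0.721, 0.693, -0.0]
contact_force: [-3.3, -0.9, 2.0]
gripper_width: 0.091
grasp_force: 58.5
```

Run:
```python
import numpy as np
# tool(y = box +x, z down) rows for flap angles, r=.1527, start 18.3deg
a0=np.arctan2(.048,.145);r=np.hypot(.145,.048)
f=lambda t:np.array([-r*np.cos(a0+t),-r*np.sin(a0+t)])
ts=np.linspace(0,1.7,25)
print(np.diff([f(t) for t in ts],axis=0).__mul__(10).round(3).tolist())
```

```text
[[0.038, -0.101], [0.045, -0.099], [0.052, -0.095], [0.058, -0.091], [0.064, -0.087], [0.07, -0.082], [0.076, -0.077], [0.081, -0.071], [0.086, -0.065], [0.091, -0.059], [0.095, -0.053], [0.098, -0.046], [0.101, -0.039], [0.103, -0.031], [0.105, -0.024], [0.107, -0.017], [0.108, -0.009], [0.108, -0.001], [0.108, 0.006], [0.107, 0.014], [0.106, 0.022], [0.104, 0.029], [0.102, 0.036], [0.099, 0.043]]
```

Gripped (58 N). Now lifting along the arc.

Request:
apply_moves(targets=[{"translation":[0,0.038,-0.101],"twist":0,"hand":0},{"translation":[0,0.045,-0.099],"twist":0,"hand":0},{"translation":[0,0.052,-0.095],"twist":0,"hand":0},{"translation":[0,0.058,-0.091],"twist":0,"hand":0},{"translation":[0,0.064,-0.087],"twist":0,"hand":0},{"translation":[0,0.07,-0.082],"twist":0,"hand":0},{"translation":[0,0.076,-0.077],"twist":0,"hand":0},{"translation":[0,0.081,-0.071],"twist":0,"hand":0}])

```text
time: 7.8
tool_pos: [0.508, 0.1772, 0.2542]
tool_rot: [-0.0, 0.721, 0.693, -0.001]
contact_force: [-6.1, 0.5, -1.0]
gripper_width: 0.092
grasp_force: 58.3
```

Request:
apply_moves(targets=[{"translation":[0,0.086,-0.065],"twist":0,"hand":0},{"translation":[0,0.091,-0.059],"twist":0,"hand":0},{"translation":[0,0.095,-0.053],"twist":0,"hand":0},{"translation":[0,0.098,-0.046],"twist":0,"hand":0},{"translation":[0,0.101,-0.039],"twist":0,"hand":0},{"translation":[0,0.103,-0.031],"twist":0,"hand":0},{"translation":[0,0.105,-0.024],"twist":0,"hand":0},{"translation":[0,0.107,-0.017],"twist":0,"hand":0}])

```text
time: 8.6
tool_pos: [0.5878, 0.174, 0.2896]
tool_rot: [0.001, 0.721, 0.693, 0.001]
contact_force: [-3.4, -0.5, 1.9]
gripper_width: 0.092
grasp_force: 58.6
```

Request:
apply_moves(targets=[{"translation":[0,0.108,-0.009],"twist":0,"hand":0},{"translation":[0,0.108,-0.001],"twist":0,"hand":0},{"translation":[0,0.108,0.006],"twist":0,"hand":0},{"translation":[0,0.107,0.014],"twist":0,"hand":0},{"translation":[0,0.106,0.022],"twist":0,"hand":0},{"translation":[0,0.104,0.029],"twist":0,"hand":0},{"translation":[0,0.102,0.036],"twist":0,"hand":0},{"translation":[0,0,0],"twist":0,"hand":0}])

```text
time: 9.4
tool_pos: [0.6633, 0.1709, 0.2766]
tool_rot: [0.002, 0.721, 0.693, 0.002]
contact_force: [3.7, -0.1, 2.2]
gripper_width: 0.092
grasp_force: 63.2
```

Request:
apply_moves(targets=[{"translation":[0,0,0],"twist":0,"hand":0.3},{"translation":[0,0,0],"twist":0,"hand":0.3},{"translation":[0,0,0],"twist":0,"hand":0.3},{"translation":[0,0,-0.1],"twist":0,"hand":0.3},{"translation":[0,0,-0.2],"twist":0,"hand":0.3},{"translation":[0,0,-0.3],"twist":0,"hand":0.3},{"translation":[0,0,-0.3],"twist":0,"hand":0.3},{"translation":[0,0,-0.3],"twist":0,"hand":0.3}])

```text
time: 10.2
tool_pos: [0.6604, 0.1713, 0.3983]
tool_rot: [0.0, 0.721, 0.693, 0.0]
contact_force: [-0.1, -0.1, -0.2]
gripper_width: 0.299
grasp_force: 0.0
```

Request:
apply_moves(targets=[{"translation":[0,-0.35,0],"twist":0,"hand":1},{"translation":[0,-0.35,0],"twist":0,"hand":1},{"translation":[0,-0.35,0],"twist":0,"hand":1},{"translation":[0,-0.35,0],"twist":0,"hand":1},{"translation":[0,0,0],"twist":-1,"hand":1},{"translation":[0,0,0],"twist":-1,"hand":1},{"translation":[0,0,0],"twist":-1,"hand":1},{"translation":[0,0,0],"twist":-1,"hand":1}])

```text
time: 11.0
tool_pos: [0.5204, 0.1768, 0.3973]
tool_rot: [0.0, 0.567, 0.824, 0.0]
contact_force: [0.6, 0.9, -0.4]
gripper_width: 1.002
grasp_force: 0.0
```

Request:
apply_moves(targets=[{"translation":[0,0,0],"twist":-1,"hand":1},{"translation":[0,0,0],"twist":-1,"hand":1},{"translation":[0,0,0],"twist":-1,"hand":1},{"translation":[0,0,0],"twist":-1,"hand":1},{"translation":[0,0,0],"twist":-1,"hand":1},{"translation":[0,0,0],"twist":-1,"hand":1},{"translation":[0,0,0],"twist":-1,"hand":1},{"translation":[0,0,0],"twist":-1,"hand":1}])

```text
time: 11.8
tool_pos: [0.5206, 0.1767, 0.3972]
tool_rot: [0.0, 0.201, 0.98, 0.0]
contact_force: [-0.5, 0.6, -0.5]
gripper_width: 0.998
grasp_force: 0.0
```

Request:
apply_moves(targets=[{"translation":[0,0,0],"twist":-1,"hand":1},{"translation":[0,0,0],"twist":-1,"hand":1},{"translation":[0,0,0],"twist":-1,"hand":1},{"translation":[0,0,0],"twist":-0.7,"hand":1},{"translation":[0,0,0],"twist":0,"hand":1}])

```text
time: 12.3
tool_pos: [0.5206, 0.1767, 0.3971]
tool_rot: [0.001, 0.02, 1.0, 0.0]
contact_force: [0.5, -0.0, 0.9]
gripper_width: 0.994
grasp_force: 0.0
```

Run:
```python
from h import *
p,M=tool();print(p.round(3),M.round(3).tolist())
w=grab_frame("wrist");cv2.imwrite("pics/w3.png",w[:,:,::-1])
k=get_calibration("wrist");np.save("w3pose.npy",k["pose"])
print(proj("wrist",(.522,.176,.117)).round(0))
for q in("filter_tab","filter","flap"):print(q,[(np.round(d["point"],3).tolist(),round(d["score"],2)) for d in recognise("wrist",q)[:2]])
for r in regions_of("wrist","filter_tab")[:1]:
    m=r["pixels"];rc=cv2.minAreaRect(np.argwhere(m)[:,::-1].astype(np.float32));b=cv2.boxPoints(rc);print(m.sum(),rc,[ray("wrist",q,.117).round(4).tolist()[:2] for q in b])
```

```text
[0.521 0.177 0.397] [[-0.999, 0.04, 0.001], [0.04, 0.999, 0.0], [-0.001, 0.0, -1.0]]
[283. 169.]
filter_tab [([0.517, 0.178, 0.119], 0.61)]
filter [([0.515, 0.177, 0.12], 0.9)]
flap [([0.615, 0.176, 0.248], 0.73)]
15429 ((283.5, 285.0), (114.0, 181.0), 90.0) [[0.603, 0.0436], [0.6137, 0.3027], [0.8189, 0.3142], [0.8065, 0.0155]]
```

View pics/w3.png

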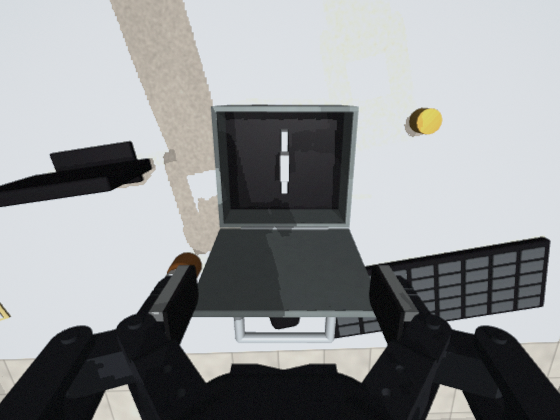

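The flap stands open and the tab shows at (284,166), matching the prediction of (283,169). Straight down to grip it.

Request:
apply_moves(targets=[{"translation":[0.02,-0.01,0.35],"twist":0,"hand":1},{"translation":[0,0,0.4],"twist":0,"hand":1},{"translation":[0,0,0.4],"twist":0,"hand":1},{"translation":[0,0,0.4],"twist":0,"hand":1},{"translation":[0,0,0.4],"twist":0,"hand":1},{"translation":[0,0,0.4],"twist":0,"hand":1},{"translation":[0,0,0.3],"twist":0,"hand":1},{"translation":[0,0,0.2],"twist":0,"hand":1}])

```text
time: 13.35
tool_pos: [0.5171, 0.1754, 0.1082]
tool_rot: [-0.002, 0.02, 1.0, -0.0]
contact_force: [-2.1, -0.3, 0.4]
gripper_width: 0.999
grasp_force: 0.0
```

Request:
apply_moves(targets=[{"translation":[0,0,0.08],"twist":0,"hand":1},{"translation":[0,0,0],"twist":0,"hand":1},{"translation":[0,0,0],"twist":0,"hand":0},{"translation":[0,0,0],"twist":0,"hand":0},{"translation":[0,0,0],"twist":0,"hand":0},{"translation":[0,0,0],"twist":0,"hand":0},{"translation":[0,0,0],"twist":0,"hand":0},{"translation":[0,0,0],"twist":0,"hand":0}])

```text
time: 14.15
tool_pos: [0.5192, 0.176, 0.1039]
tool_rot: [0.001, 0.02, 1.0, 0.0]
contact_force: [0.3, 1.5, 1.5]
gripper_width: 0.131
grasp_force: 58.9
```

Request:
apply_moves(targets=[{"translation":[0,0,-0.1],"twist":0,"hand":0},{"translation":[0,0,-0.2],"twist":0,"hand":0},{"translation":[0,0,-0.2],"twist":0,"hand":0},{"translation":[0,0,-0.2],"twist":0,"hand":0},{"translation":[0,0,-0.2],"twist":0,"hand":0},{"translation":[0,0,-0.2],"twist":0,"hand":0},{"translation":[0,0,-0.2],"twist":0,"hand":0},{"translation":[0,0,-0.2],"twist":0,"hand":0}])

```text
time: 14.95
tool_pos: [0.5183, 0.1755, 0.2541]
tool_rot: [-0.0, 0.02, 1.0, -0.0]
contact_force: [0.3, 0.6, -1.3]
gripper_width: 0.131
grasp_force: 58.9
```

Request:
apply_moves(targets=[{"translation":[0,0,-0.2],"twist":0,"hand":0},{"translation":[0,0,-0.2],"twist":0,"hand":0},{"translation":[0,0,-0.2],"twist":0,"hand":0},{"translation":[0,0,0],"twist":0,"hand":0},{"translation":[0,0,0],"twist":0,"hand":0},{"translation":[0,0,0],"twist":0,"hand":0}])

```text
time: 15.55
tool_pos: [0.5181, 0.1756, 0.3115]
tool_rot: [-0.001, 0.02, 1.0, -0.0]
contact_force: [-0.2, 0.5, -1.3]
gripper_width: 0.132
grasp_force: 59.0
```

Run:
```python
from h import *
print(tool()[0].round(3));g=[]
for c in("side","wrist"):
    g.append(grab_frame(c))
    for q in("filter","filter_tab","flap"):print(c,q,[(np.round(d["point"],3).tolist(),round(d["score"],2)) for d in recognise(c,q)[:2]])
a=cv2.resize(g[0][110:320,180:400],(440,420),interpolation=2);b=cv2.resize(g[1],(360,270))
c=np.zeros((420,800,3),np.uint8);c[:,:440]=a;c[:270,440:]=b;cv2.imwrite("pics/c3.png",c[:,:,::-1])
```

```text
[0.518 0.176 0.312]
side filter [([0.521, 0.176, 0.254], 0.62), ([0.613, 0.188, 0.227], 0.34)]
side filter_tab [([0.522, 0.18, 0.257], 0.94)]
side flap [([0.614, 0.188, 0.234], 0.68), ([0.523, 0.179, 0.257], 0.58)]
wrist filter [([0.505, 0.177, 0.324], 0.63)]
wrist filter_tab [([0.504, 0.176, 0.322], 0.79)]
wrist flap []
```

View pics/c3.png

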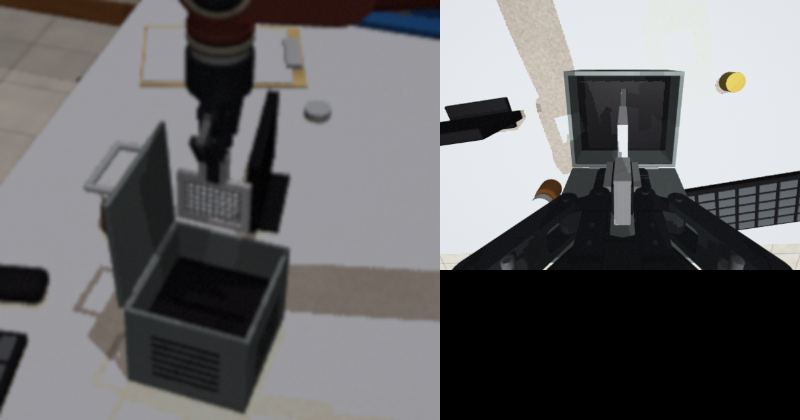

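The plate hangs upright in the gripper (side view at about (213,200)) and is clear of the box, with the flap open. Carrying it to the panel.

Request:
apply_moves(targets=[{"translation":[-0.03,-0.2,0],"twist":0,"hand":0},{"translation":[-0.03,-0.35,0],"twist":0,"hand":0},{"translation":[-0.03,-0.4,0],"twist":0,"hand":0},{"translation":[-0.03,-0.45,0],"twist":0,"hand":0},{"translation":[0,-0.45,0],"twist":0,"hand":0},{"translation":[0,-0.45,0],"twist":0,"hand":0},{"translation":[0,-0.45,0],"twist":0,"hand":0},{"translation":[0,-0.35,0],"twist":0,"hand":0}])

```text
time: 16.75
tool_pos: [0.518, -0.1369, 0.3135]
tool_rot: [0.0, 0.021, 1.0, -0.0]
contact_force: [0.9, 0.5, -1.5]
gripper_width: 0.131
grasp_force: 58.9
```

Request:
apply_moves(targets=[{"translation":[0,0,0],"twist":1,"hand":0},{"translation":[0,0,0],"twist":1,"hand":0},{"translation":[0,0,0],"twist":1,"hand":0},{"translation":[0,0,0],"twist":1,"hand":0},{"translation":[0,0,0],"twist":1,"hand":0},{"translation":[0,0,0],"twist":1,"hand":0},{"translation":[0,0,0],"twist":1,"hand":0},{"translation":[0,0,0],"twist":1,"hand":0}])

```text
time: 17.55
tool_pos: [0.5184, -0.1345, 0.3133]
tool_rot: [-0.0, 0.41, 0.912, 0.0]
contact_force: [-0.2, -0.7, -1.8]
gripper_width: 0.133
grasp_force: 59.0
```

Request:
apply_moves(targets=[{"translation":[0,0,0],"twist":1,"hand":0},{"translation":[0,0,0],"twist":1,"hand":0},{"translation":[0,0,0],"twist":1,"hand":0},{"translation":[0,0,0],"twist":1,"hand":0},{"translation":[0,0,0],"twist":1,"hand":0},{"translation":[0,0,0],"twist":1,"hand":0},{"translation":[0,0,0],"twist":0.3,"hand":0},{"translation":[0,0,0],"twist":0,"hand":0}])

```text
time: 18.35
tool_pos: [0.5184, -0.1345, 0.3133]
tool_rot: [0.0, 0.67, 0.742, 0.0]
contact_force: [-0.6, 0.3, -2.3]
gripper_width: 0.13
grasp_force: 59.0
```

Run:
```python
from h import *
p,M=tool();print(p.round(3),M.round(3).tolist());print(M.T@(np.array([.617,-.137,.142])-p))
```

```text
[ 0.518 -0.134  0.313] [[-0.101, 0.995, 0.0], [0.995, 0.101, -0.0], [-0.0, 0.0, -1.0]]
[-0.0124533   0.09781769  0.17130938]
```

Request:
apply_moves(targets=[{"translation":[-0.04,0.25,0],"twist":0,"hand":0},{"translation":[-0.04,0.35,0],"twist":0,"hand":0},{"translation":[-0.04,0.3,0],"twist":0,"hand":0},{"translation":[0,0.08,0],"twist":0,"hand":0},{"translation":[0,0,0.15],"twist":0,"hand":0},{"translation":[0,0,0.2],"twist":0,"hand":0},{"translation":[0,0,0.2],"twist":0,"hand":0},{"translation":[0,0,0.2],"twist":0,"hand":0}])

```text
time: 19.15
tool_pos: [0.6156, -0.1364, 0.2364]
tool_rot: [-0.001, 0.67, 0.742, -0.0]
contact_force: [0.4, 0.1, -0.8]
gripper_width: 0.132
grasp_force: 59.5
```

Request:
apply_moves(targets=[{"translation":[0,0,0.2],"twist":0,"hand":0},{"translation":[0,0,0.2],"twist":0,"hand":0},{"translation":[0,0,0.2],"twist":0,"hand":0},{"translation":[0,0,0.2],"twist":0,"hand":0},{"translation":[0,0,0.16],"twist":0,"hand":0},{"translation":[0,0,0],"twist":0,"hand":0},{"translation":[0,0,0],"twist":0,"hand":0},{"translation":[0,0,0],"twist":0,"hand":0}])

```text
time: 19.95
tool_pos: [0.6178, -0.1368, 0.1438]
tool_rot: [0.001, 0.67, 0.742, 0.0]
contact_force: [0.3, 0.1, -1.5]
gripper_width: 0.13
grasp_force: 59.2
```

Run:
```python
from h import *
p,M=tool();print(p.round(3));g=[]
for c in("side","top"):
    g.append(grab_frame(c))
    for q in("filter","panel_face","flap"):print(c,q,[(np.round(d["point"],3).tolist(),round(d["score"],2)) for d in recognise(c,q)[:2]])
a=cv2.resize(g[0][110:320,180:400],(400,380),interpolation=2);b=cv2.resize(g[1][130:320,150:350+50],(400,304),interpolation=2)
c=np.zeros((380,800,3),np.uint8);c[:,:400]=a;c[:304,400:]=b;cv2.imwrite("pics/c4.png",c[:,:,::-1])
```

```text
[ 0.618 -0.137  0.144]
side filter [([0.616, -0.124, 0.093], 0.45), ([0.612, 0.186, 0.229], 0.28)]
side panel_face [([0.527, -0.108, 0.071], 0.64)]
side flap [([0.612, 0.188, 0.232], 0.87)]
top filter [([0.614, -0.116, 0.102], 0.57)]
top panel_face [([0.612, -0.118, 0.102], 0.71), ([0.538, -0.226, 0.143], 0.49)]
top flap [([0.615, 0.173, 0.25], 0.8)]
```

View pics/c4.png

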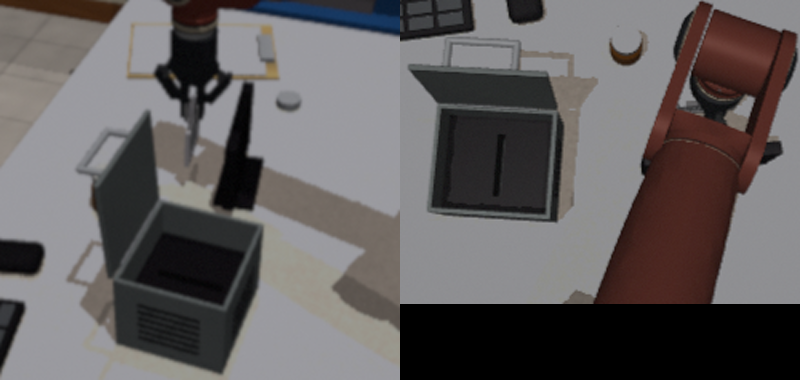

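The plate (side crop at about (192,135)) hangs upright and parallel, about 7 cm in front of the panel's white face. The flap is open, the jar is in place, and nothing touches the panel.

```bash
python3 -c "
from plant import *
print(job_done())"
```

```text
the job is handed in; nothing more can be done
None
```

I handed the job in with the gripper holding the filter plate still and upright about 7 cm in front of the panel's white face; the flap was standing open at about 1.65 rad and no sample or jar was knocked, but the hand-in returned no verdict.

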